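Snap shut the cover of the pull-tab box

TASK

Two small white parts boxes with clear, yellow-lipped covers stand open on a plywood board on the bench. Press down the cover of the box that holds the blue pull tab until it snaps fully shut and stays shut by itself; leave the cover of the box with the black disc standing open.

Things in the scene. Friction and masses are not known exactly. Their poses are not given: they have to be found in the camera images.
- tab_box: white open parts box fixed on a plywood board 16 mm thick, holding a blue pull tab (30 mm wide, 26 high): the one to shut. Origin: centre of its underside, on the board, z up; yaw within 0.6 rad. Base plate 120 (x) x 96 (y) x 4, walls 94 x 86, rim 40 high. Cover hinged along y at x = +50, z = 42 mm; it reaches 103 mm from there towards -x. Shut, its top is level, 44 mm above the origin
- tab_cover (a joint): angle (rad) of the blue tab box's cover, a clear panel 86 mm wide, 4 thick, with a yellow front lip 17 deep: 0 flat shut, growing as the lip rises; starts 0.6 to 0.8, stops at 1.2. A light spring reopens it unless latched: in the last 0.12 rad a hook under the lip snaps past a sprung roller (about 3 N at the lip, 6 N half-way to the hinge) that then holds it; below 0.03 it is home
- disc_box: white open parts box fixed on a plywood board 16 mm thick, holding a black flanged disc (57 mm wide, 20 high): leave it. Origin: centre of its underside, on the board, z up; yaw within 0.6 rad. Base plate 120 (x) x 96 (y) x 4, walls 94 x 86, rim 40 high. Cover hinged along y at x = +50, z = 42 mm; it reaches 103 mm from there towards -x. Shut, its top is level, 44 mm above the origin
- disc_cover (a joint): angle (rad) of the black disc box's cover, a clear panel 86 mm wide, 4 thick, with a yellow front lip 17 deep: 0 flat shut, growing as the lip rises; starts 0.6 to 0.8, stops at 1.2. A light spring holds it open; leave it so

How it is judged:
By the outcome, as a careful person would: the job done as asked, in the order asked, and still so for the second after the job is handed in, with the robot touching nothing.
It also fails if it takes over 27 s, if anything falls off the work surface, if the arm or the gripper's body presses on something with over 40 N, if the wrist force passes 120 N, or if a joint passes its speed limit or range.

ROBOT

A 7-joint arm with a two-finger parallel gripper is mounted at the origin on a cart in front of the work surface, level with it; the furniture and walls round the work are solid. World frame = base frame: x ahead of the robot, y to its left, z up, the work surface at z = 0. Lengths are in m, angles in rad, forces in N, time in s.
With the tool pointing down it reaches from about 0.425 to 0.925 m from the base axis. Payload 6.8 kg.
Tool frame: the origin (TCP) lies on the front face of the gripper's body, between the roots of the fingers; the fingertips stand 73 mm ahead of it and the grasp point (between the pads) lies 54 mm ahead of it (tcp_to_tips is the distance from the TCP to the fingertips, in m); z points along the fingers, x is the direction in which the jaws open and shut, and the axes are right-handed (so a half turn about z gives the same grasp; the last joint's range is limited). The gripper opens to 85 mm and grips with 20 to 120 N. Pads are 22 mm wide; open, the fingers measure 114 mm over their backs; the gripper's body (76 mm by 85 mm) begins 54 mm behind the grasp point. The pads swing forward as they close: fully open they stand 13 mm farther back than shut.
Start: joints at [-1.266, 0.477, 0.022, 1.555, -0.011, 1.109, -0.083], TCP at [0.271, 0.618, 0.304] pointing down, gripper open.
Joint ranges: [-2.96, 2.96], [-0.34, 2.1], [-1.41, 1.46], [0.24, 2.44], [-1.37, 4.51], [0.17, 1.92], [-2.96, 2.96]. Speed limits (rad/s): [2.39, 2.39, 3.14, 3.14, 3.14, 3.14, 3.14].

INTERFACE

Orientations are given as a unit quaternion [w, x, y, z].
In Python, from station import get_obs, read_camera, hand_in, look_for, silhouettes, tcp_to_tips gives the robot as it stands. The module is installed in compiled form; this text tells all that it offers.
- The arm moves only by the tool apply_moves, never from a script. Its argument "moves" is a list of rows, each a list of 3 entries, a list of its own where there are three numbers: the shift along the tool's x, y, z in units of 25 mm (1.0 is 25 mm), then the turn, a rotation vector about the tool's x, y, z in units of 10 degrees (1.0 is 10 degrees), then the gripper's target within -1 to 1 (fully open at 1, half-way at 0, shut at -1). In form: [[[dx, dy, dz], [rx, ry, rz], jaw], ...]. A call has 1 to 20 rows; each row is the pose to reach, as a shift and turn from the pose commanded when the call began, along the tool's axes at that moment; what a row does not reach only later rows make up. A row lasts 1/8 s, in which the tool goes at most 62.5 mm and 10.7 degrees, less where a joint would pass 70% of its speed; a pose out of reach is approached as far as the arm can. A call with a gripper value outside its range is refused whole. The fingers move at their own pace and stop on an object; "force" is the grip in N (left out, the last holds). Time passes only in rows, so rows that repeat a pose let the fingers close. It gives the time, the measured TCP pose, the force and the opening at its end, in the units of the state.
- get_obs(): the state, without advancing time (a new reading comes with each control period).
- read_camera(name): name is "side" or "top" or "wrist"; returns a dict with "color" (400x640x3 uint8, red, green, blue), "mtx" (3x3 intrinsics, pixels), "k1" (the pictures are not rectified: a ray, as slopes to the right and down, at radius r is drawn at 1 + k1 r^2 times it, then the intrinsics apply), "eye" and "rotation" of the camera in the world; the wrist camera has in their place "hand_eye" (4x4, takes a point from camera to tool coordinates, whose origin is the TCP and whose axes are the tool frame's). Camera axes: x right, y up, looking along -z (the intrinsics and any distortion apply to the point x, -y, -z); pixel columns grow to the right and rows downward; lengths in m; the calibration is good to about 2 mm. A picture is of the moment at which its call begins: read the wrist's pose just before it. There is no depth.
- hand_in(): hands the job in, once; it reports no verdict.
Trained networks look in the newest picture that a camera, given by its name, has taken for a name from the list of things; names that differ only in an ending like _2 or _b are one class to them, and where a whole thing is asked for, a point or a joint stands for the part that bears it (a point fixed in the world has none). Each returns a list of dicts, best first, with "conf" (0 to 1); they miss things now and then, are a little off and sometimes report something else, mostly with a low value. They report only what shows in the picture. A call takes as long as a camera call.
- look_for(camera, query): "pixel" ([row, column] in pixels, amid what is visible of it).
- silhouettes(camera, query): "mask" (400x640 bool, what is visible of it) and "pixel" ([row, column] in pixels, amid what is visible of it).
The state is a dict: "t": time; "q": joint angles; "joint_vel": joint speeds; "joint_torque": joint torques, N m; "eef_pos": TCP position; "tool_rot": TCP orientation; "contact_force": force on the tool from outside, world axes, zero at the start; "torque": the same for the moment, N m; "gripper_width": opening from 0.0 (shut) to 1.0 (fully open).
Only numpy, scipy, OpenCV 4.12 (cv2) and the standard library are available. Lean on these libraries where they do the work, as an engineer would, in place of code of your own. Each camera call takes 0.05 s, during which the arm holds its last target.

## Working session

There is one attempt and no reset: what is moved stays moved. The work goes in short steps, Python scripts to look and compute and a tool call to move; the robot and the scene stay as the last step left them, time stands still between calls to the robot, and variables do not carry over. Pictures are saved under pics/ and viewed, and the job is handed in when it is done.

Besides the shell and the picture viewer there is one more tool, called after "Emit:" as name([rows], argument=value, ...), one row to a line, values as JSON. apply_moves: Moves the arm, as the interface text tells. Its arguments: {"type":"object","properties":{"moves":{"type":"array"},"force":{"type":"number"}},"required":["moves"]}

```bash
mkdir -p pics; cat > h.py <<'E'
import numpy as np, cv2
from station import *
E
python3 - <<'E'
from h import *
o=get_obs(); print(o)
import pickle
D={}
for c in ['side','top','wrist']:
    d=read_camera(c); D[c]=d
    cv2.imwrite(f'pics/{c}0.png',d['color'][:,:,::-1])
    print(c,{k:v for k,v in d.items() if k!='color'})
    for n in ['tab_box','tab_cover','disc_box','disc_cover']:
        print(n,[(r['pixel'],r['conf']) for r in look_for(c,n)])
pickle.dump((o,D),open('d0.pkl','wb'))
print(get_obs()['t'])
E
```

```text
{'t': 0.0, 'q': array([-1.26609826,  0.47784044,  0.02232814,  1.55647018, -0.01147487,
        1.10931024, -0.08310614]), 'joint_vel': array([-0.00206537,  0.00051648, -0.0011633 ,  0.00038999, -0.00016348,
        0.00054536, -0.00018834]), 'joint_torque': array([ 8.19056959e-05, -5.96454334e+01,  1.60826448e+00, -2.81200755e+01,
        1.25520685e-02,  9.25564760e-03,  2.28182410e-05]), 'eef_pos': array([0.27060808, 0.61786796, 0.30289043]), 'tool_rot': array([ 5.85053175e-04,  8.37000292e-01,  5.47201616e-01, -7.48525220e-04]), 'contact_force': array([0.34886216, 0.51886042, 0.21386248]), 'torque': array([-0.01573517,  0.02211809, -0.02089305]), 'gripper_width': 1.0047710246231603}
side {'mtx': array([[439.61279191,   0.        , 321.56504155],
       [  0.        , 439.61279191, 198.89460572],
       [  0.        ,   0.        ,   1.        ]]), 'k1': 0.001057582411797974, 'eye': array([ 0.01136602, -0.84371267,  0.53038276]), 'rotation': array([ 0.81128636,  0.51354639, -0.14679016, -0.2377755 ])}
tab_box [([193.7, 312.9], 0.69)]
tab_cover [([175.0, 311.2], 0.77)]
disc_box [([
[... 425 characters left out ...]
[([203.0, 291.8], 0.95)]
disc_box [([211.3, 389.6], 0.96)]
disc_cover [([211.0, 392.7], 0.91)]
wrist {'mtx': array([[287.40096314,   0.        , 319.76862833],
       [  0.        , 287.40096314, 199.76787321],
       [  0.        ,   0.        ,   1.        ]]), 'k1': -0.03933155400561097, 'hand_eye': array([[ 9.99999709e-01,  1.03308875e-04, -7.56170149e-04,
        -1.08821528e-03],
       [-1.23814071e-04, -9.55710423e-01, -2.94308634e-01,
        -7.45024886e-02],
       [-7.53084387e-04,  2.94308642e-01, -9.55710132e-01,
        -7.04517776e-02],
       [ 0.00000000e+00,  0.00000000e+00,  0.00000000e+00,
         1.00000000e+00]])}
tab_box []
tab_cover []
disc_box []
disc_cover []
0.75
```

View pics/side0.png

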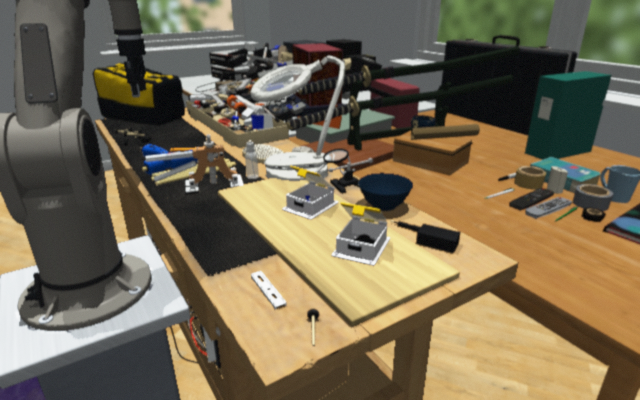

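View pics/top0.png

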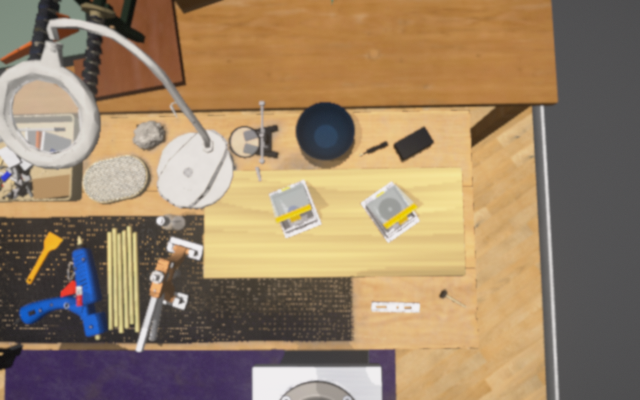

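```bash
python3 - <<'E'
import pickle,cv2
o,D=pickle.load(open('d0.pkl','rb'))
a=cv2.resize(D['top']['color'][140:270,230:450],None,fx=3.6,fy=3.6,interpolation=2)
b=cv2.resize(D['side']['color'][130:280,240:440],None,fx=4,fy=4,interpolation=2)
cv2.imwrite('pics/topz.png',a[:,:,::-1]);cv2.imwrite('pics/sidez.png',b[:,:,::-1])
E
```

```text
(no output)
```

View pics/topz.png

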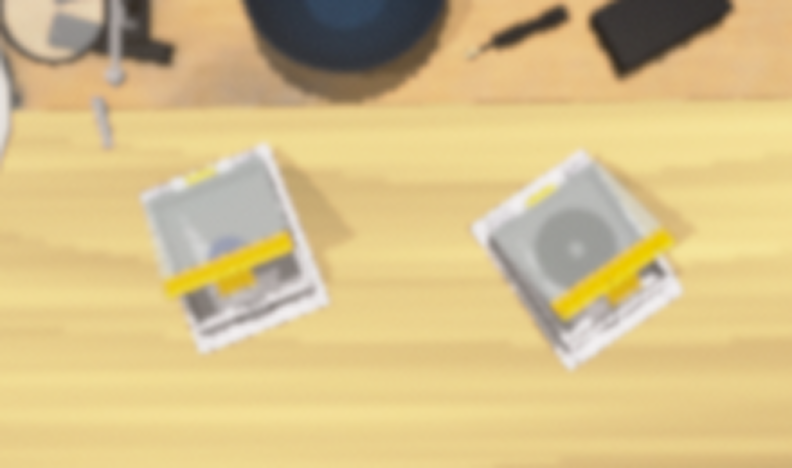

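View pics/sidez.png

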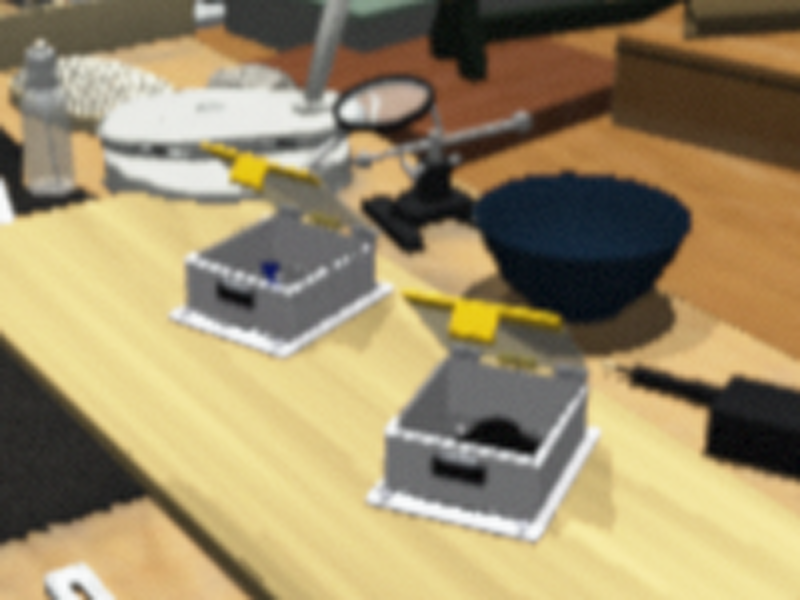

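The left box (top view about (206,294)) holds the blue tab, and the right one at (211,390) holds the disc. Both views agree. Next I'll fit the box pose from the plate corners and the lip ends.

```bash
cat >> h.py <<'E'
from scipy.spatial.transform import Rotation as R
from scipy.optimize import least_squares
def quat(q): return R.from_quat([q[1],q[2],q[3],q[0]])
def proj(d,P):
    c=(np.atleast_2d(P)-d['eye'])@quat(d['rotation']).as_matrix()
    s=np.c_[c[:,0],-c[:,1]]/(-c[:,2:3]); r2=(s**2).sum(1,keepdims=True)
    s=s*(1+d['k1']*r2); m=d['mtx']
    return np.c_[s[:,0]*m[0,0]+m[0,2],s[:,1]*m[1,1]+m[1,2]]
def boxw(p,L):
    c,s=np.cos(p[2]),np.sin(p[2]); L=np.atleast_2d(L)
    return np.c_[p[0]+c*L[:,0]-s*L[:,1],p[1]+s*L[:,0]+c*L[:,1],p[3]+L[:,2]]
E
python3 - <<'E'
from h import *
import pickle
o,D=pickle.load(open('d0.pkl','rb'))
T=lambda a:np.array(a)/3.6+[230,140]
S=lambda a:np.array(a)/4+[240,130]
tc=T([(205,352),(328,303),(265,145),(142,192)])
tL=np.array([[-60,48,4],[-60,-48,4],[60,-48,4],[60,48,4]])/1e3
sc=S([(172,316),(282,354),(392,288)]); sL=np.array([[-60,48,4],[-60,-48,4],[60,-48,4]])/1e3
def f(p,sep=0):
    a=(proj(D['top'],boxw(p,tL))-tc); b=(proj(D['side'],boxw(p,sL))-sc)
    return np.r_[a.ravel(),b.ravel()]
r=least_squares(f,[.45,.03,.3,.016],x_scale=.01); print('z free',r.x,np.round(r.fun,1))
r2=least_squares(lambda p:f(np.r_[p,.016]),[.45,.03,.3]); print('z fix',r2.x,np.round(r2.fun,1))
p=np.r_[r2.x,.016]
lt=T([(168,291),(293,240)]); ls=S([(203,147),(318,182)])
def lip(th,rr,h=0): 
    # point at radius rr from hinge, y +-43
    return np.array([[.05-rr*np.cos(th)+h*np.sin(th),y,.042+rr*np.sin(th)+h*np.cos(th)] for y in(.043,-.043)])
g=lambda v:np.r_[(proj(D['top'],boxw(p,lip(v[0],.096)))-lt).ravel(),(proj(D['side'],boxw(p,lip(v[0],.096)))-ls).ravel()]
q=least_squares(g,[.7]); print('th',q.x,np.round(q.fun,1))
pickle.dump((p,q.x[0]),open('p.pkl','wb'))
img=D['side']['color'].copy()
for c in('top','side'):
    img=D[c]['color'].copy()
    for P in list(boxw(p,tL))+list(boxw(p,tL+[0,0,0])): pass
    k=proj(D[c],np.r_[boxw(p,tL),boxw(p,lip(q.x[0],.103)),boxw(p,[[-.047,.043,.04],[-.047,-.043,.04]])])
    x0,y0=(230,140) if c=='top' else (240,130)
    z=cv2.resize(img[y0:y0+150,x0:x0+200],None,fx=4,fy=4)[:,:,::-1].copy()
    for u in k: cv2.circle(z,tuple(int(v) for v in (u-[x0,y0]+.5)*4),3,(0,0,255),-1)
    cv2.imwrite(f'pics/fit_{c}.png',z)
E
```

```text
z free [0.5393678  0.04690672 0.36522944 0.01578094] [-0.9  0.4  0.9 -0.4  0.7 -0.9 -0.7  0.2 -1.5 -0.2  0.3  0.6  0.5 -0.1]
z fix [0.53932634 0.04684019 0.36525229] [-0.8  0.4  0.9 -0.4  0.8 -0.9 -0.6  0.2 -1.5 -0.2  0.3  0.5  0.5 -0.1]
th [0.7467684] [-0.4 -0.   0.3 -0.   0.7  0.6 -1.  -0.6]
```

View pics/fit_top.png

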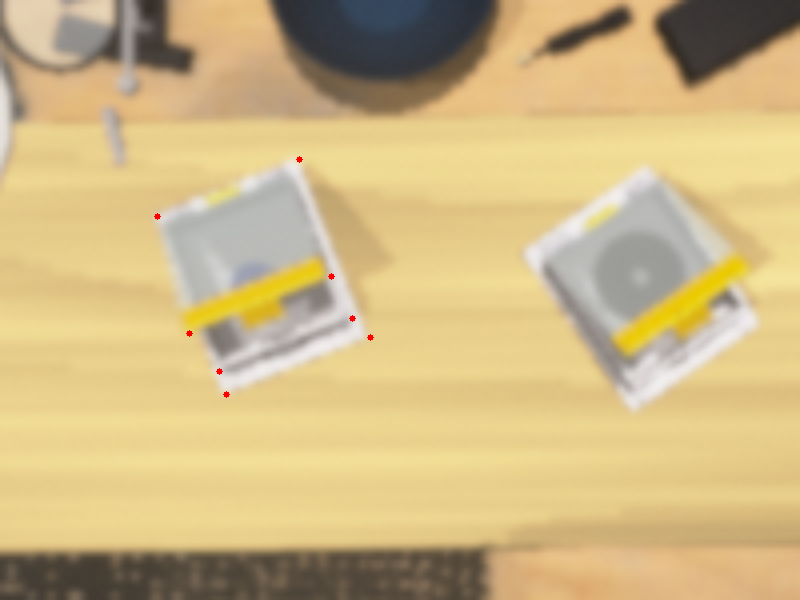

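View pics/fit_side.png

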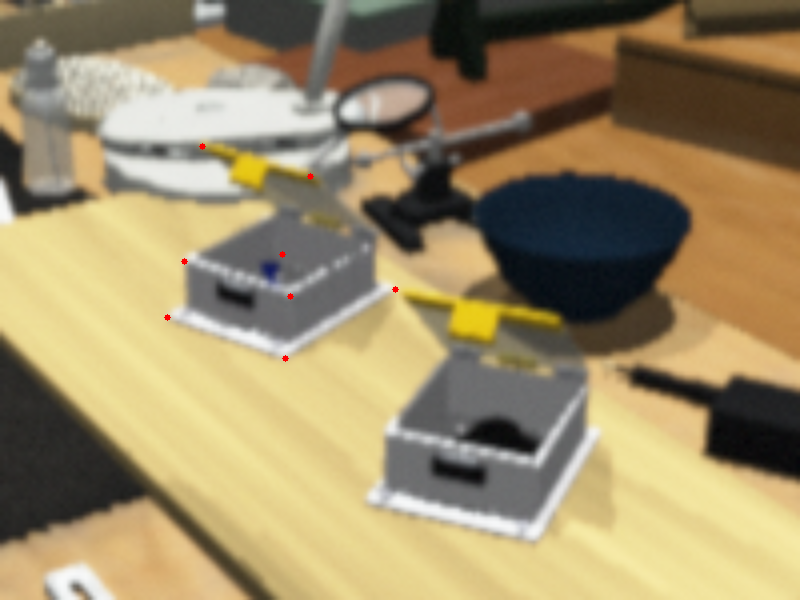

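```bash
cat >> h.py <<'E'
import pickle
def tomove(P,yawx=None):
    "target TCP world -> shift units in present tool axes"
    o=get_obs(); r=quat(o['tool_rot'])
    return np.round(r.inv().apply(np.array(P)-o['eef_pos'])/.025,2)
def rotmove(yawx):
    o=get_obs(); r=quat(o['tool_rot'])
    t=R.from_matrix(np.array([[np.cos(yawx),np.sin(yawx),0],[np.sin(yawx),-np.cos(yawx),0],[0,0,-1]]).T)
    return np.round(np.degrees((r.inv()*t).as_rotvec())/10,2)
E
python3 - <<'E'
from h import *
try: print(tcp_to_tips, tcp_to_tips())
except Exception as e: print(e)
p,th=pickle.load(open('p.pkl','rb'))
w=boxw(p,[[-.003,0,0]])[0]; w[2]=.18+.073; print(w,tomove(w),rotmove(p[2]), get_obs()['t'])
E
```

```text
'float' object is not callable
[0.53652424 0.04576863 0.253     ] [-16.71  18.93   2.04] [-0.   -0.    4.54] 0.75
```

Emit:
apply_moves([
  [[-1.67,1.89,0],[0,0,0.45],-1],
  [[-3.34,3.78,0],[0,0,0.9],-1],
  [[-5.0,5.67,0],[0,0,1.4],-1],
  [[-6.7,7.57,0],[0,0,1.8],-1],
  [[-8.35,9.46,0],[0,0,2.3],-1],
  [[-10.0,11.35,0],[0,0,2.7],-1],
  [[-11.7,13.25,0],[0,0,3.2],-1],
  [[-13.4,15.1,0],[0,0,3.6],-1],
  [[-15.0,17.0,0],[0,0,4.1],-1],
  [[-16.71,18.93,0],[0,0,4.54],-1],
  [[-16.71,18.93,1],[0,0,4.54],-1],
  [[-16.71,18.93,2.04],[0,0,4.54],-1],
  [[-16.71,18.93,2.04],[0,0,4.54],-1],
  [[-16.71,18.93,2.04],[0,0,4.54],-1],
], force=60)

```text
t: 2.5
eef_pos: [0.5371, 0.0461, 0.2538]
tool_rot: [-0.0, 0.983, 0.182, 0.001]
contact_force: [1.3, 0.1, -0.5]
gripper_width: 0.001
```

```bash
python3 - <<'E'
from h import *
print(tcp_to_tips)
p,th=pickle.load(open('p.pkl','rb'))
o=get_obs(); print(o['t'],o['eef_pos'],o['contact_force'],o['gripper_width'],rotmove(p[2]))
for c in('side','top','wrist'):
    d=read_camera(c); cv2.imwrite(f'pics/{c}1.png',d['color'][:,:,::-1])
    if c=='side': cv2.imwrite('pics/side1z.png',cv2.resize(d['color'][80:230,220:420,::-1],None,fx=4,fy=4))
a=.0145
for t,e in [(.85,.093),(.75,.093),(.6,.093),(.45,.094),(.3,.095),(.15,.096),(.05,.096),(0,.096)]:
    l=[.05-e*np.cos(t)+.002*np.sin(t)+a,0,.042+e*np.sin(t)+.002*np.cos(t)]
    w=boxw(p,l)[0]+[0,0,tcp_to_tips]
    print(t,w.round(4),tomove(w))
E
```

```text
0.0726
2.5 [0.53713865 0.04605113 0.25378302] [ 1.31723941  0.13558905 -0.54500298] 0.0009480892657108544 [ 0.   -0.01  0.  ]
0.85 [0.5436 0.0485 0.2018] [0.27 0.   2.09]
0.75 [0.5373 0.0461 0.1955] [-0.    0.    2.34]
0.6 [0.5289 0.0429 0.1848] [-0.36  0.    2.77]
0.45 [0.5213 0.04   0.1733] [-0.69  0.    3.23]
0.3 [0.5154 0.0377 0.1606] [-0.95  0.    3.74]
0.15 [0.5112 0.0361 0.1469] [-1.13  0.    4.28]
0.05 [0.5101 0.0357 0.1374] [-1.17  0.    4.66]
0 [0.5099 0.0356 0.1326] [-1.18  0.    4.86]
```

View pics/side1z.png

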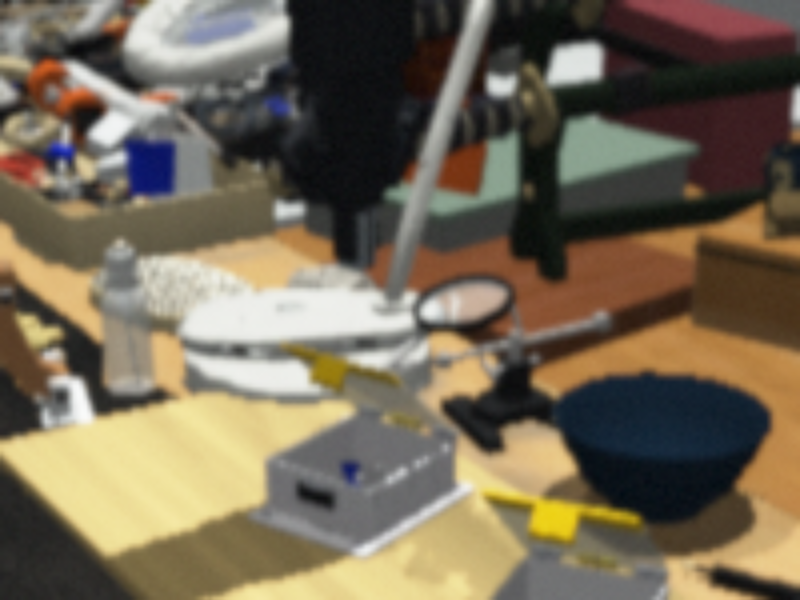

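View pics/wrist1.png

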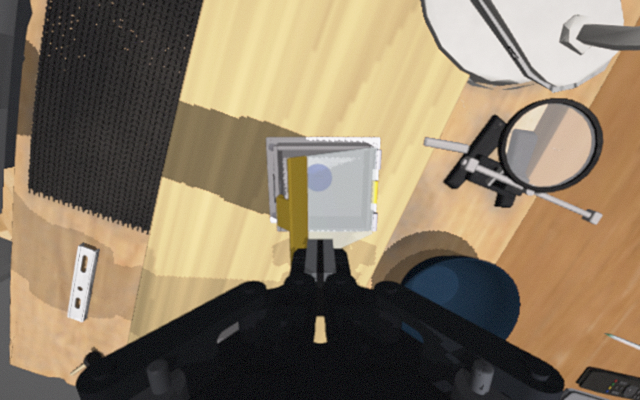

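Wrist view: the lip is at columns 290–308 and the closed tips at column 320. The box is square to the tool, and the tips sit just hinge-side of the lip. I'll press along the arc.

Emit:
apply_moves([
  [[0,0,1.2],[0,0,0],-1],
  [[0,0,2.1],[0,0,0],-1],
  [[-0.1,0,2.4],[0,0,0],-1],
  [[-0.4,0,2.8],[0,0,0],-1],
  [[-0.75,0,3.2],[0,0,0],-1],
  [[-1.0,0,3.5],[0,0,0],-1],
  [[-1.2,0,3.8],[0,0,0],-1],
  [[-1.3,0,4.0],[0,0,0],-1],
  [[-1.35,0,4.2],[0,0,0],-1],
])

```text
t: 3.78
eef_pos: [0.5052, 0.0337, 0.1477]
tool_rot: [-0.0, 0.983, 0.182, 0.0]
contact_force: [-0.1, 1.0, 0.9]
gripper_width: 0.002
```

```bash
python3 - <<'E'
from h import *
o=get_obs(); print(o['t'],o['eef_pos'],o['contact_force'])
s=read_camera('side'); t=read_camera('top')
z=np.hstack([cv2.resize(s['color'][130:230,250:350],None,fx=4,fy=4),cv2.resize(t['color'][150:250,250:350],None,fx=4,fy=4)])
cv2.imwrite('pics/s2.png',z[:,:,::-1])
E
```

```text
3.775 [0.50516652 0.03370136 0.14768195] [-0.07671699  1.03010742  0.87480084]
```

View pics/s2.png

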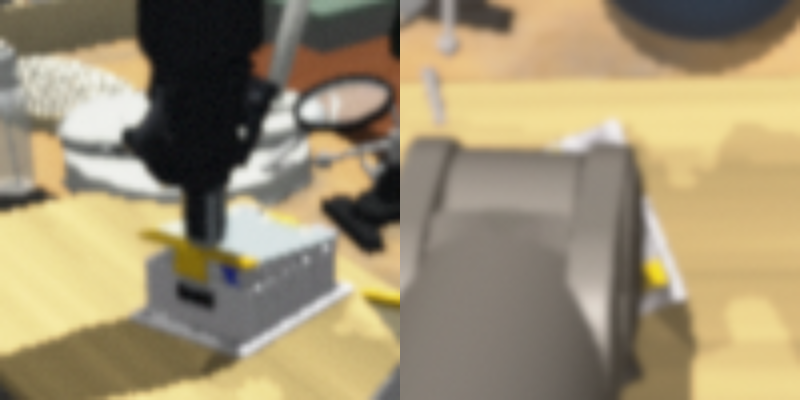

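The cover is going down ahead of the tips, which rest just behind the lip. I'll continue pressing.

Emit:
apply_moves([
  [[-0.05,0,0.15],[0,0,0],-1],
  [[-0.05,0,0.3],[0,0,0],-1],
  [[-0.05,0,0.45],[0,0,0],-1],
  [[-0.05,0,0.6],[0,0,0],-1],
  [[-0.05,0,0.65],[0,0,0],-1],
  [[-0.05,0,0.65],[0,0,0],-1],
])

```text
t: 4.62
eef_pos: [0.5041, 0.0333, 0.1321]
tool_rot: [-0.0, 0.983, 0.182, 0.0]
contact_force: [-3.2, -0.5, 9.5]
gripper_width: -0.001
```

Emit:
apply_moves([
  [[0,0,0.05],[0,0,0],-1],
  [[0,0,0.1],[0,0,0],-1],
  [[0,0,0.1],[0,0,0],-1],
])

```text
t: 5.0
eef_pos: [0.5043, 0.0332, 0.131]
tool_rot: [-0.001, 0.983, 0.182, 0.0]
contact_force: [-8.4, -0.9, 27.6]
gripper_width: -0.002
```

The force climbs stiffly at the shut height, so the cover is at its stop. I'll back off straight up and check that it stays down.

Emit:
apply_moves([
  [[0,0,-0.4],[0,0,0],-1],
  [[0,0,-1.5],[0,0,0],-1],
  [[0,0,-3.5],[0,0,0],-1],
  [[0,0,-5],[0,0,0],-1],
  [[-2,0,-6],[0,0,0],-1],
  [[-4,0,-6],[0,0,0],-1],
  [[-4,3,-6],[0,0,0],-1],
  [[-4,4,-6],[0,0,0],-1],
  [[-4,4,-6],[0,0,0],-1],
])

```text
t: 6.12
eef_pos: [0.4468, -0.0984, 0.2794]
tool_rot: [0.001, 0.984, 0.179, 0.0]
contact_force: [-1.3, 0.4, 0.0]
gripper_width: -0.003
```

```bash
python3 - <<'E'
from h import *
o=get_obs(); print(o['t'],o['eef_pos'],o['contact_force'])
p,th=pickle.load(open('p.pkl','rb'))
s=read_camera('side'); t=read_camera('top')
z=[]
for d,(x0,y0) in((s,(240,130)),(t,(240,140))):
    u=cv2.resize(d['color'][y0:y0+160,x0:x0+100] if 0 else d['color'][y0:y0+130,x0:x0+190],None,fx=4,fy=4)
    z.append(u[:,:,::-1].copy())
    for th,col in((0,(0,0,255)),(.1,(0,255,0))):
        L=[[.05-.103*np.cos(th),y,.042+.103*np.sin(th)+.002] for y in(.043,-.043)]
        for k in proj(d,boxw(p,L)): cv2.circle(z[-1],tuple(int(v) for v in (k-[x0,y0]+.5)*4),3,col,-1)
cv2.imwrite('pics/s3.png',z[0]);cv2.imwrite('pics/t3.png',z[1])
E
```

```text
6.125 [ 0.44677198 -0.09843129  0.27940381] [-1.2835554   0.40540193  0.02506574]
```

View pics/s3.png

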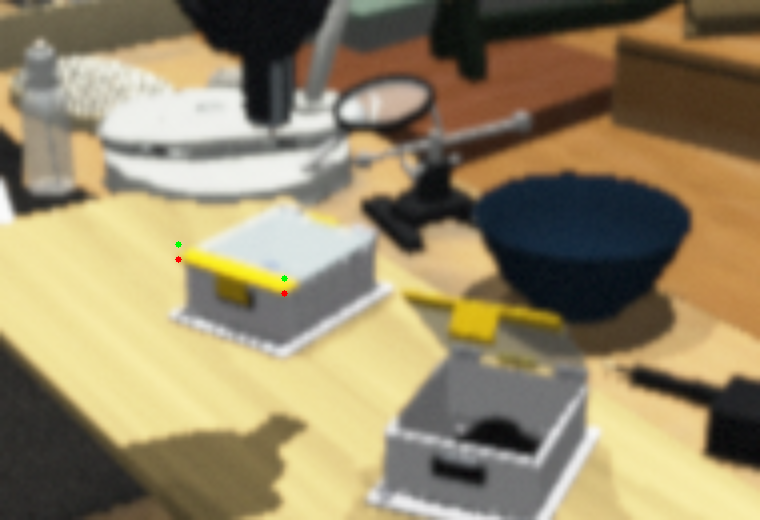

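View pics/t3.png

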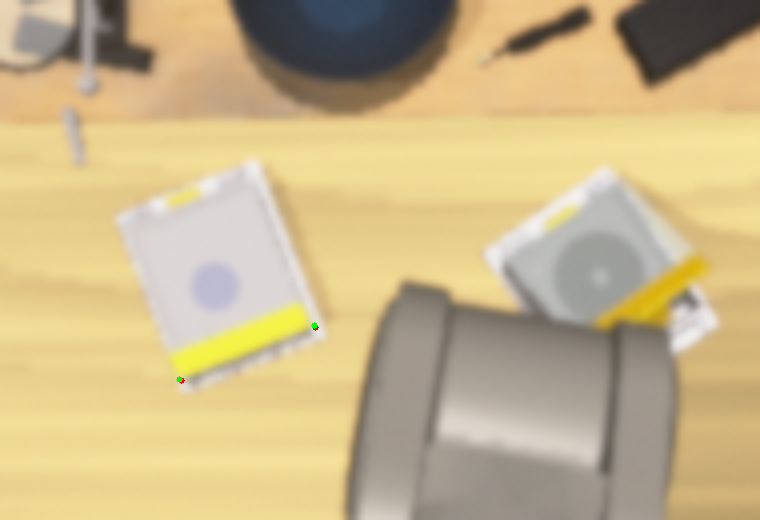

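Released, the cover stays down, the tab's box is the one that is shut, and the disc cover is still open. The side overlay is off by about 1.5 px, which isn't enough to tell "home" from slightly up. I'll touch the lip again to measure its resting height and press once more.

```bash
python3 - <<'E'
from h import *
for z in(.18,.140): print(tomove([.502,.0325,z]), rotmove(.365))
E
```

```text
[ 3.92 -3.99  3.95] [-0.  0.  0.]
[ 3.92 -3.99  5.55] [-0.  0.  0.]
```

Emit:
apply_moves([
  [[2,-2,0],[0,0,0],-1],
  [[3.92,-3.99,0],[0,0,0],-1],
  [[3.92,-3.99,1],[0,0,0],-1],
  [[3.92,-3.99,3],[0,0,0],-1],
  [[3.92,-3.99,4.8],[0,0,0],-1],
  [[3.92,-3.99,5.55],[0,0,0],-1],
  [[3.92,-3.99,5.65],[0,0,0],-1],
  [[3.92,-3.99,5.65],[0,0,0],-1],
])

```text
t: 7.22
eef_pos: [0.5023, 0.0331, 0.1384]
tool_rot: [-0.0, 0.983, 0.182, 0.0]
contact_force: [0.1, -0.1, -0.2]
gripper_width: -0.002
```

Emit:
apply_moves([
  [[0,0,0.05],[0,0,0],-1],
  [[0,0,0.08],[0,0,0],-1],
  [[0,0,0.08],[0,0,0],-1],
])

```text
t: 7.6
eef_pos: [0.5024, 0.0324, 0.1363]
tool_rot: [-0.0, 0.983, 0.182, 0.0]
contact_force: [0.9, 0.5, 0.7]
gripper_width: 0.001
```

Emit:
apply_moves([
  [[0,0,0.05],[0,0,0],-1],
  [[0,0,0.08],[0,0,0],-1],
  [[0,0,0.08],[0,0,0],-1],
])

```text
t: 7.98
eef_pos: [0.5022, 0.0323, 0.1338]
tool_rot: [0.0, 0.983, 0.182, -0.0]
contact_force: [-0.6, -0.0, 0.5]
gripper_width: -0.002
```

Emit:
apply_moves([
  [[0,0,0.05],[0,0,0],-1],
  [[0,0,0.08],[0,0,0],-1],
  [[0,0,0.08],[0,0,0],-1],
])

```text
t: 8.35
eef_pos: [0.5023, 0.0323, 0.1323]
tool_rot: [-0.0, 0.983, 0.182, 0.0]
contact_force: [-1.7, -0.2, 7.1]
gripper_width: 0.003
```

There is no contact at z = 0.1338 and 7 N at 0.1323, against a nominal shut height of 0.1326. The cover is resting within about 0.015 rad of flat. I'll retreat.

Emit:
apply_moves([
  [[0,0,-0.5],[0,0,0],-1],
  [[0,0,-2],[0,0,0],-1],
  [[0,0,-4],[0,0,0],-1],
  [[0,0,-6],[0,0,0],-1],
  [[-2,-2,-6],[0,0,0],-1],
  [[-3,-4,-6],[0,0,0],-1],
  [[-3,-4,-6],[0,0,0],-1],
  [[-3,-4,-6],[0,0,0],-1],
])

```text
t: 9.35
eef_pos: [0.3968, 0.0989, 0.2825]
tool_rot: [-0.0, 0.983, 0.182, 0.001]
contact_force: [0.3, -0.6, 1.1]
gripper_width: 0.004
```

```bash
python3 - <<'E'
from h import *
o=get_obs(); print(o['t'],o['eef_pos'],o['contact_force'],o['joint_vel'].round(3))
s=read_camera('side')
cv2.imwrite('pics/s4.png',cv2.resize(s['color'][130:280,240:440,::-1],None,fx=4,fy=4))
E
```

```text
9.35 [0.39675616 0.09887679 0.28249711] [ 0.29316447 -0.56169591  1.08500693] [ 0.023  0.022  0.013 -0.016 -0.001 -0.003  0.002]
```

View pics/s4.png

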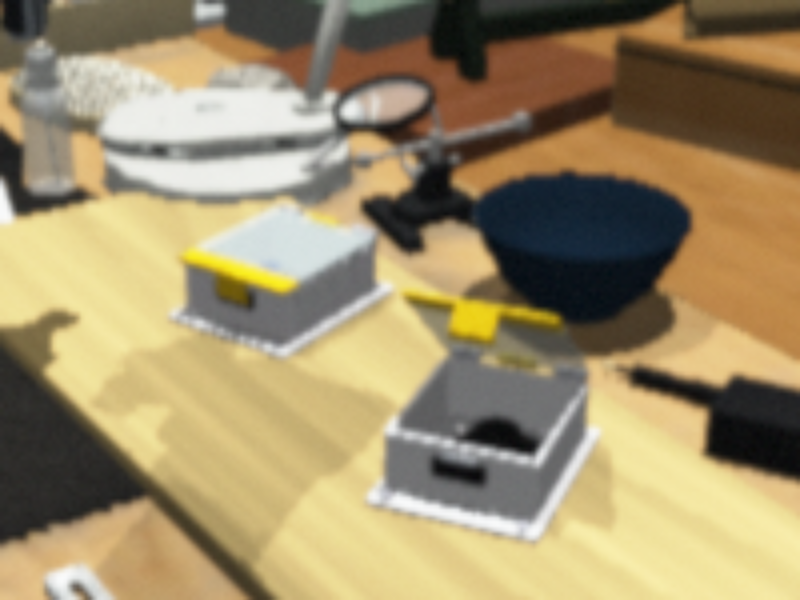

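The tab box's cover is flat with its hook over the front slot, the disc box's cover is still open, and the arm is clear of both.

```bash
python3 -c "
from station import *
print(hand_in())"
```

```text
the job is handed in; nothing more can be done
None
```

The blue-tab box's cover is pressed shut and stays shut by itself, and the black-disc box's cover was never touched and still stands open. I handed the job in at about 9.4 s of the 27 s allowed.

- **How it was shut:** I pressed with closed fingertips just behind the lip and followed the cover's arc down to its stop. The largest force I read was about 29 N.
- **Check that it holds:** After I released it and backed away, the cover stayed down. A second, gentle touch met nothing at TCP z = 0.1338 m and 7 N at 0.1323 m. The nominal shut height is 0.1326 m, so it rests within about 0.015 rad of flat.
- **Final picture:** The side view shows the tab cover flat with its hook in place, the disc cover open, and the arm clear of both.
- **One disagreement:** The overlay I drew on the side picture was about 1.5 px off the lip, too coarse to tell "home" from slightly raised. That is why I measured the height by touch.

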